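# Right the tipped stain bottle and hold the cast bar level over the bottle stand

## Task

Stand the tipped red-capped bottle upright again on the round pad it tipped over on, between or beside its neighbours on the white stand, and let go of it. Then pick up the blue cast hold-down bar by its balance point (not its middle: one end is a heavy boss) and hold it level over the stand, boss over the thick brass post and slim collar over the thin steel post, about four centimetres clear above the post tops. Finish while still holding it there, keep the bar level all along, and leave the other bottles and the chromed tally counter where they are.

Things in the scene. Friction and masses are not known exactly. Their poses are not given: they have to be found in the camera images.
- stand: fixed white plate 116 x 330 x 8 mm with three dark round pads, 60 mm across, at y = +75, 0, -75 mm; one bottle on each, in any order. Origin on the work surface below the middle pad; +z up, +y along the plate to the thin post (robot's left), +x away from the robot to a steel guard rail: a 10 mm round bar along y at x = 57 mm, its top 53 mm above the work surface
- thick_post_top (a point): top centre of the brass post, 16 mm diameter, on the stand at x = 0, y = -145 mm; 128 mm above the work surface
- thin_post_top (a point): top centre of the steel post, 10 mm diameter, on the stand at x = 0, y = +145 mm; 128 mm above the work surface
- pad_left (a point): centre of the round pad at stand y = +75 mm, 8 mm above the work surface
- pad_middle (a point): centre of the round pad at stand y = 0
- pad_right (a point): centre of the round pad at stand y = -75 mm
- red_bottle: red stain bottle with red screw cap, 110 mm tall, body 39 mm diameter up to 90 mm, cap 35 mm diameter above; 0.05 to 0.1 kg. Origin at the centre of its foot, +z from foot to cap. At the start it is tipped about 38 degrees away from the robot (toward stand +x), the far edge of its foot on its pad and its side against the guard rail, about 63 mm up from the foot
- amber_bottle: amber bottle with black cap, upright on another pad, 42 mm diameter, 99 mm tall; origin at the centre of its foot, +z up. Not to be disturbed
- white_bottle: small white dropper bottle, upright on another pad, 36 mm diameter, 113 mm tall; origin at the centre of its foot, +z up. Not to be disturbed
- bar: blue cast hold-down bar lying flat and level on the work surface, 0.45 to 0.7 kg. Straight beam 16 mm wide and 18 mm high along its y axis (y from -135 to +135 mm, underside 16 mm and top 34 mm above the feet). At y = -145 mm a heavy round boss, 44 mm diameter, 40 mm high; at y = +145 mm a slim collar, 26 mm diameter, 37 mm high; the bar rests on these two. Origin midway between them, level with their undersides; +z up
- balance_point (a point): centre of mass along the bar: in the beam at bar y = -56 mm (56 mm from the middle toward the boss), 25 mm above the feet's underside. The beam is plain there, nothing marks it
- boss_foot (a point): centre of the boss's underside (bar y = -145 mm)
- collar_foot (a point): centre of the collar's underside (bar y = +145 mm)
- counter: chromed tally counter, 54 x 80 x 26 mm, loose bystander; origin under its centre

How it is judged:
By the outcome, as a careful person would: the job done as asked, in the order asked, and still so for the second after the job is handed in, while the arm keeps its last pose, push and grip.
It also fails if it takes over 54 s, if anything falls off the work surface, if the arm or the gripper's body presses on something with over 40 N, if the wrist force passes 120 N, or if a joint passes its speed limit or range.

## Robot

A 6-joint arm with a two-finger parallel gripper is mounted at the origin on the work surface; the furniture and walls round the work are solid. World frame = base frame: x ahead of the robot, y to its left, z up, the work surface at z = 0. Lengths are in mm, angles in rad, forces in N, time in s.
With the tool pointing down it reaches from about 350 to 875 mm from the base axis. Payload 4.2 kg.
Tool frame: the origin (TCP) lies midway between the tips of the shut fingers; the grasp point (between the pads) lies 19 mm behind it (arm.grip_depth is the distance from the TCP to the grasp point, in mm); z points along the fingers, x is the direction in which the jaws open and shut, and the axes are right-handed (so a half turn about z gives the same grasp; the last joint's range is limited). The gripper opens to 85 mm and grips with 20 to 120 N. Pads are 22 mm wide; open, the fingers measure 114 mm over their backs; the gripper's body (76 mm by 85 mm) begins 54 mm behind the grasp point. The pads swing forward as they close: fully open they stand 13 mm farther back than shut.
Start: joints at [1.408, 0.385, 0.008, 0, -1.194, -0.259], TCP at [255.844, 570.213, 231.312] pointing down, gripper open.
Joint ranges: [-3.14, 3.14], [-1.21, 2.06], [-1.07, 1.41], [-3.16, 2.05], [-2.99, -0.16], [-3.1, 3.1]. Speed limits (rad/s): [2.79, 2.79, 3.14, 3.14, 3.14, 3.14].

## Interface

Orientations are given as a unit quaternion [x, y, z, w].
In Python, from bench import arm, eyes, find_in, silhouettes gives the robot as it stands. The module is installed in compiled form; this text tells all that it offers.
- The arm moves only by the tool play_rows, never from a script. Its arguments are lists of equal length, an entry for each row: "offset": the shift along the world's x, y, z in mm, a list of three; "turn": the turn about the world's z in rad. In form: {"offset": [[x, y, z], ...], "turn": [turn, ...]}. A call has 1 to 12 rows; each row shifts and turns the pose as measured when the row begins; what a row does not reach is not made up. A row lasts 1/10 s, in which the tool goes at most 50 mm and 8.59 degrees, less where a joint would pass 70% of its speed; a pose out of reach is approached as far as the arm can. A call is refused whole if a number of a shift passes 50 or a number of a turn 0.15, either way. A call with a gripper value outside its range is refused whole. "grip" is the gripper's target within -1 to 1 (fully open at 1, half-way at 0, shut at -1), set as the call begins (left out, the last holds). The fingers move at their own pace and stop on an object; the grip force is fixed at half the most. Time passes only in rows, so rows that do not move let the fingers close. It gives the time, the measured TCP pose, the force and the opening at its end, in the units of the state.
- arm.read_state(): the state, without advancing time (a new reading comes with each control period).
- eyes.get_image(name): name is "scene" or "top" or "wrist"; returns (picture, depth): 480x640x3 uint8, red, green, blue; 480x640 float32, mm along the optical axis (not along the pixel's ray), 0 where there is no reading.
- eyes.camera_params(name): a dict with "camera_matrix" (3x3 intrinsics, pixels), "camera_from_world" (4x4, takes a point from world to camera coordinates). Camera axes: x right, y down, z forward; pixel columns grow to the right and rows downward; lengths in mm; the calibration is good to about 2 mm. A picture is of the moment at which its call begins: read the wrist's pose just before it. camera_params takes no time and is no camera call; for the wrist camera it gives the pose at the moment of the call.
- arm.job_done(): hands the job in, once; it reports no verdict.
Trained networks look in the newest picture that a camera, given by its name, has taken for a name from the list of things; names that differ only in an ending like _2 or _b are one class to them, and where a whole thing is asked for, a point or a joint stands for the part that bears it (a point fixed in the world has none). Each returns a list of dicts, best first, with "score" (0 to 1); they miss things now and then, are a little off and sometimes report something else, mostly with a low value. They report only what shows in the picture. A call takes as long as a camera call.
- find_in(camera, query): "bbox" ([centre column, centre row, width, height] in pixels, round what is visible of it).
- silhouettes(camera, query): "mask" (480x640 bool, what is visible of it) and "bbox" ([centre column, centre row, width, height] in pixels, round what is visible of it).
The state is a dict: "clock": time; "joints": joint angles; "joint_vel": joint speeds; "joint_efforts": joint torques, N m; "position": TCP position; "ee_rot": TCP orientation; "contact_force": force on the tool from outside, world axes, zero at the start; "wrist_torque": the same for the moment, N m; "gripper_width": finger opening in mm.
Only numpy, scipy, OpenCV 4.12 (cv2) and the standard library are available. Lean on these libraries where they do the work, as an engineer would, in place of code of your own. Each camera call takes 0.05 s, during which the arm holds its last target. There are 200 camera calls.

## Working session

There is one attempt and no reset: what is moved stays moved. The work goes in short steps, Python scripts to look and compute and a tool call to move; the robot and the scene stay as the last step left them, time stands still between calls to the robot, and variables do not carry over. Pictures are saved under pics/ and viewed, on a budget of 10 in all, crops included, one or two more only if the job needs it, and the job is handed in when it is done.

Besides the shell and the picture viewer there is one more tool, called after "Request:" by a JSON object that holds its "name" and its "arguments". play_rows: Moves the arm, as the interface text tells. Its arguments: {"type":"object","properties":{"offset":{"type":"array","items":{"type":"array","items":{"type":"number"}}},"turn":{"type":"array","items":{"type":"number"}},"grip":{"type":"number"}},"required":["offset","turn"]}

```bash
mkdir -p pics
cat > h.py <<'E'
from bench import arm, eyes, find_in, silhouettes
import numpy as np, cv2
def pts(cam, mask=None):
    im,d=eyes.get_image(cam); return im,d,cloud(cam,d)
def cloud(cam,d):
    p=eyes.camera_params(cam); K=np.array(p["camera_matrix"]); T=np.linalg.inv(np.array(p["camera_from_world"]))
    v,u=np.mgrid[0:480,0:640]
    P=np.stack([(u-K[0,2])/K[0,0]*d,(v-K[1,2])/K[1,1]*d,d],-1)
    W=P@T[:3,:3].T+T[:3,3]; W[d<=0]=np.nan; return W
def save(name,im): cv2.imwrite("pics/"+name+".png",im[:,:,::-1])
E
python3 - <<'E'
from h import *
np.set_printoptions(precision=1,suppress=True)
print(arm.read_state())
for c in("top","scene"):
    im,d,W=pts(c); save(c+"0",im)
    print(c,np.linalg.inv(np.array(eyes.camera_params(c)["camera_from_world"]))[:3].tolist())
    for q in("stand","red_bottle","amber_bottle","white_bottle","bar","counter"):
        r=silhouettes(c,q)
        for x in r[:1]:
            P=W[x["mask"]]; P=P[~np.isnan(P[:,0])]
            print(q,x["score"],np.array(x["bbox"]),len(P),np.median(P,0),np.percentile(P,3,axis=0),np.percentile(P,97,axis=0))
E
```

```text
{'clock': 0.0, 'joints': array([ 1.4,  0.4,  0. , -0. , -1.2, -0.3]), 'joint_vel': array([-0., -0.,  0., -0.,  0., -0.]), 'joint_efforts': array([ -0. , -39.2,  18.8,   4.2,  -0. ,  -0. ]), 'position': array([255.6, 569.7, 230.2]), 'ee_rot': array([-0.5,  0.8, -0. , -0. ]), 'contact_force': array([0.5, 0.2, 0.4]), 'wrist_torque': array([-0. , -0.1,  0. ]), 'gripper_width': 85.4523702948602}
top [[0.037338139074527835, -0.9787090355916894, 0.20182786482950382, 230.9916758809361], [-0.9992913663470917, -0.037529683684774835, 0.002878886361634803, -1.3889500413604827], [0.004756943831251108, -0.20179233507174152, -0.9794167779815088, 1142.3738948360142]]
stand 0.87 [415.1 265.1 137.5  75.3] 4590 [ 406.6 -235.5    8.5] [ 334.1 -390.5    4. ] [484.7 -90.8  57.8]
red_bottle 0.83 [412.9 248.2  28.8  39.7] 631 [ 436.9 -237.    78. ] [ 398.8 -260.5    8.5] [ 481.9 -218.1  113.6]
amber_bottle 0.79 [446.2 268.8  20.1  22. ] 351 [ 384.2 -306.9   79.9] [ 368.2 -326.6   21.3] [ 403.5 -295.8  108.9]
white_bottle 0.76 [386.9 254.8  15.9  18.1] 180 [ 415.2 -164.4   75.8] [ 404.  -179.    31.6] [ 430.
[... 319 characters left out ...]
7505251, -0.3821716126004625, 0.3730171052028316, -490.6197036087456], [-0.0015326024828818884, -0.6967445893553658, -0.7173176620812094, 1056.7089047191646]]
stand 0.73 [389.8 308.8 123.7 116.2] 4080 [ 397.9 -269.     8.7] [ 332.6 -398.8    3.6] [484.9 -97.6  96. ]
red_bottle 0.83 [393.7 290.   32.2  43.8] 669 [ 434.7 -245.5   71.5] [ 400.5 -262.4    3. ] [ 488.  -221.   112.2]
amber_bottle 0.96 [410.2 321.2  24.4  35. ] 524 [ 379.1 -320.9   73.3] [ 370.4 -337.4   12.3] [ 405.4 -299.3  108.2]
bar 0.59 [266.4 240.9 101.   43.6] 862 [436.5 145.9  32.5] [409.5  14.7   7.7] [464.7 319.4  42.6]
counter 0.61 [247.4 200.8  15.7  13.7] 132 [549.5 318.6  22.5] [536.9 300.9   8.1] [573.1 338.3  27.8]
```

```bash
python3 -c "
import cv2,numpy as np
a=cv2.imread('pics/top0.png');b=cv2.imread('pics/scene0.png')
cv2.imwrite('pics/c0.png',cv2.resize(np.vstack([a,b]),(450,600)) if 0 else cv2.resize(np.hstack([a,b]),(800,300)))"
```

```text
(no output)
```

View pics/top0.png

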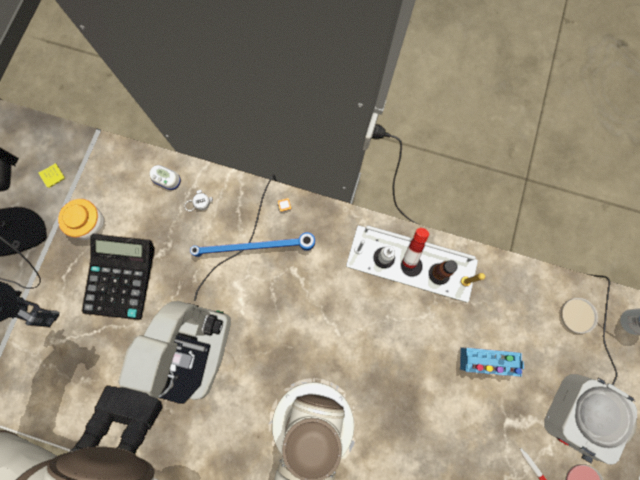

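View pics/scene0.png

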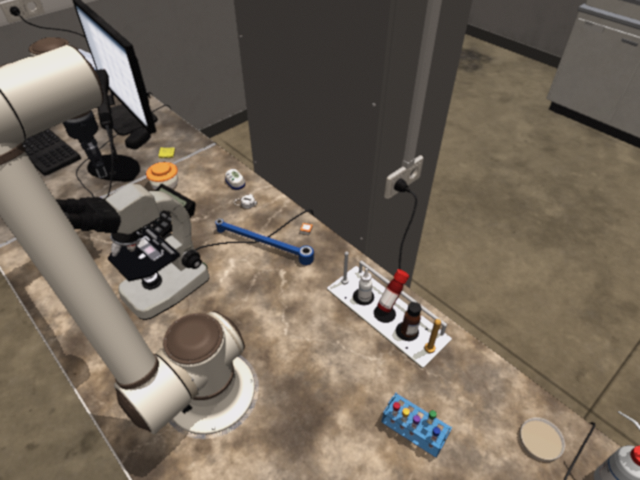

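Run:
```python
from h import *
np.set_printoptions(precision=0,suppress=True,linewidth=200)
A=[]
for c in("top","scene"):
    im,d,W=pts(c); A.append(W.reshape(-1,3))
P=np.vstack(A);P=P[~np.isnan(P[:,0])]
print("max z grid; rows x 100..800 by 50, cols y 700..-500 by 50")
for x in range(100,800,50):
    r=[]
    for y in range(700,-500,-50):
        m=(abs(P[:,0]-x-25)<25)&(abs(P[:,1]-y+25)<25); r.append(P[m,2].max() if m.any() else -1)
    print(x,np.array(r))
m=(P[:,2]>100)&(P[:,2]<140)&(P[:,0]>330)&(P[:,0]<520)&(P[:,1]<-60)&(P[:,1]>-420)
print(P[m][np.argsort(P[m][:,1])])
```

```text
max z grid; rows x 100..800 by 50, cols y 700..-500 by 50
100 [  8.   7.   6.   7.   9.   7. 614. 648. 347. 720. 718.   7.   6.   7.   9.   7.   7.   7.   7.   8.   7.  84.  88.  89.]
150 [  7.   7. 570.   7.   8.   2. 168. 350. 348. 171.   7.   8.   7.   7.   6.   7.   7.   8.   6.   6.   7.  89.  90.  89.]
200 [  7. 582. 593. 591. 347.  13. 171. 334. 323. 117.   7.   8.   6.   7.   6.   8.   6.   6.   7.   9.   7.  47.  43.   7.]
250 [  9. 273. 593. 592.  29.  23. 107. 282. 278. 102.   7.   6.   7.   6.   7.   7.   9.   6.   6.   6.   8.   8.   6.   6.]
300 [87. 18. 31. 32. 35. 27.  7. 32. 28.  7.  7.  7.  7.  7.  7.  7.  6.  6.  8. 15. 14. 16.  6.  6.]
350 [150.   7.  39.  42.  42.  43.   8.   6.  18.   9.   7.   8.   7.   6.   6.  14.  14.  14.  41.  81. 112. 132.  12.   8.]
400 [ 59.  61.  57.  54.  55.  52.   7.  43.  40.  40.  39.  39.  42.  46.   8. 129. 131. 122. 104. 106. 111.  58.  12.   6.]
450 [ 72.  77.  72.   7.   7.   9.   7.   7.   7.   6.  12.  36.  44.  48.   7.  12.  58.  59. 119. 118.  51.   6.   7.   5.]
500 [69. 75. 69.  8.  7. 10. 10. 32.  7.  9. 11. 20. 21.  
[... 177 characters left out ...]
7.   7.   6.   7.  35.  40.  37.   8.   8.   6.  12.  13. 656. 675. 693. 704.  -1. 131.  -1.  -1.  -1.  -1.  -1.  -1.]
650 [   9.    8.    6.    8.    6.    7.    6.   10.  595.  614.  628.  642.  653.   -1.   -1.  681.  672.  186.   -1.   -1.   -1.   -1.   -1. -742.]
700 [   6.    8.    5.    7.  511.  558.  573.  586.  599.  584.   -1.   -1.   -1.   -1.   -1.   -1.  669.   -1.   -1. -741. -740. -738. -735. -739.]
750 [   6.    8.   -2.   -1.  544.  550.   -1.   -1.   -1.   -1.   -1.   -1.   -1.   -1.   -1.   -1.  650. -731. -736. -736. -737. -737. -736. -738.]
[[ 365. -391.  104.]
 [ 368. -391.  125.]
 [ 368. -391.  113.]
 ...
 [ 435.  -97.  105.]
 [ 435.  -96.  115.]
 [ 438.  -96.  116.]]
```

Request:
{"name": "play_rows", "arguments": {"offset": [[33, -20, 18], [33, -20, 18], [33, -20, 18], [33, -20, 18], [33, -20, 18], [33, -20, 18], [0, -48, 0], [0, -48, 0], [0, -48, 0], [0, -48, 0], [0, -48, 0], [0, -48, 0]], "turn": [0, 0, 0, 0, 0, 0, 0, 0, 0, 0, 0, 0], "grip": 1}}

```text
clock: 2.0
position: [459.1, 151.4, 339.8]
ee_rot: [-0.547, 0.837, -0.002, -0.0]
contact_force: [2.1, -0.8, -0.1]
gripper_width: 85.2
```

Run:
```python
from h import *
np.set_printoptions(precision=2,suppress=True,linewidth=200)
from scipy.spatial.transform import Rotation as R
s=arm.read_state(); M=R.from_quat(s["ee_rot"]).as_matrix(); print(s["clock"],s["position"],M,s["joints"])
C=np.linalg.inv(np.array(eyes.camera_params("wrist")["camera_from_world"])); print(C)
W=pts("wrist")[2]
r=silhouettes("wrist","bar")
for x in r[:1]:
    print(x["score"],x["bbox"])
    P=W[x["mask"]];P=P[~np.isnan(P[:,0])];P=P[(P[:,2]>28)&(P[:,2]<50)]
    print(len(P),P.min(0),P.max(0),np.median(P,0)); np.save("barpts.npy",P)
```

```text
2.0 [459.11 151.4  339.8 ] [[-0.4  -0.92  0.  ]
 [-0.92  0.4  -0.  ]
 [ 0.   -0.   -1.  ]] [ 0.66  0.08 -0.13  0.   -1.36  0.5 ]
[[ -0.4   -0.87  -0.28 531.42]
 [ -0.92   0.38   0.12 120.72]
 [  0.     0.31  -0.95 483.05]
 [  0.     0.     0.     1.  ]]
0.96 [317.9, 204.8, 209.5, 132.7]
3460 [405.15   8.51  28.  ] [474.66 330.18  44.28] [439.65 131.05  35.64]
```

Run:
```python
from h import *
np.set_printoptions(precision=2,suppress=True,linewidth=200)
from scipy.optimize import least_squares
W=pts("wrist")[2]; x=silhouettes("wrist","bar")[0]
P=W[x["mask"]];P=P[~np.isnan(P[:,0])];P=P[(P[:,2]>29)&(P[:,2]<50)]
xy=P[:,:2]
c=np.median(xy,0);
mid=xy[(xy[:,1]>60)&(xy[:,1]<280)]
m=mid.mean(0);u=np.linalg.svd(mid-m)[2][0] if len(mid)<6000 else None
if u[1]<0:u=-u
n=np.array([u[1],-u[0]])
t=(xy-m)@u; print("u",u,"t range",np.percentile(t,[0.3,1,99,99.7]),"resid",((mid-m)@n).std(), "z",np.median(P[:,2]))
tc=(np.percentile(t,.5)+22+np.percentile(t,99.5)-13)/2   # origin from ends
bo=xy[t<np.percentile(t,.5)+44];co=xy[t>np.percentile(t,99.5)-26]
print("span",np.ptp(np.percentile(t,[.5,99.5])),"origin",m+tc*u,"balance",m+(tc-56)*u)
print("boss",cv2.minEnclosingCircle(bo.astype(np.float32)),"collar",cv2.minEnclosingCircle(co.astype(np.float32)))
print(arm.read_state()["position"])
```

```text
u [-0.13  0.99] t range [-148.57 -146.28  167.89  171.06] resid 4.702264511709488 z 34.57012524895839
span 317.764646867033 origin [437.58 181.37] balance [444.89 125.85]
boss ((455.4149475097656, 40.25088882446289), 23.862146377563477) collar ((418.39990234375, 322.6527404785156), 15.128353118896484)
[459.6  152.41 340.11]
```

Request:
{"name": "play_rows", "arguments": {"offset": [[0, -45, 0], [0, -45, 0], [0, -45, 0], [0, -45, 0], [0, -45, 0], [0, -45, 0], [0, -45, 0], [0, -40, 0], [0, 0, 0]], "turn": [-0.12, -0.12, -0.12, -0.12, -0.12, 0, 0, 0, 0], "grip": 0.3}}

```text
clock: 3.1
position: [465.2, -203.6, 337.6]
ee_rot: [-0.273, 0.962, -0.001, -0.0]
contact_force: [-0.6, 0.6, -1.1]
gripper_width: 55.6
```

Request:
{"name": "play_rows", "arguments": {"offset": [[-8, -4, 0], [-8, -4, 0], [-8, -4, 0], [-8, -4, 0], [-8, -4, 0], [-5, -6, 0], [0, 0, 0]], "turn": [0.13, 0.13, 0.13, 0.13, 0.13, 0.15, 0]}}

```text
clock: 3.8
position: [426.3, -222.7, 334.5]
ee_rot: [-0.639, 0.769, 0.0, -0.001]
contact_force: [0.1, 0.8, 0.3]
gripper_width: 55.5
```

Run:
```python
from h import *
np.set_printoptions(precision=1,suppress=True,linewidth=200)
s=arm.read_state(); print(s["clock"],s["position"],s["ee_rot"],s["joints"])
im,d,W=pts("wrist"); save("w1",im); np.save("w1.npy",W)
for q in("stand","red_bottle","amber_bottle","white_bottle"):
    for x in silhouettes("wrist",q)[:1]:
        P=W[x["mask"]];P=P[~np.isnan(P[:,0])]; np.save("w1_"+q,P)
        print(q,x["score"],np.array(x["bbox"]),len(P),P.max(0))
        if q[0] in"aw":
            T=P[P[:,2]>P[:,2].max()-12]; print("top",len(T),np.median(T,0),T.min(0),T.max(0))
Q=W.reshape(-1,3);Q=Q[(Q[:,2]>122)&(Q[:,2]<136)]; 
for T in (Q[Q[:,1]<-340],Q[Q[:,1]>-130]): print("post",len(T),np.median(T,0) if len(T) else 0)
```

```text
3.8 [ 426.3 -222.7  334.5] [-0.6  0.8  0.  -0. ] [-0.1  0.1 -0.1  0.  -1.4  1.5]
red_bottle 0.95 [333.1 177.   37.9  65.8] 1966 [ 486.  -215.1  116.9]
amber_bottle 0.88 [398.4 205.3  45.8  41.3] 1354 [ 411.8 -295.7  109. ]
top 658 [ 393.1 -315.9  106.8] [ 376.5 -332.4   97.2] [ 407.8 -300.4  109. ]
white_bottle 0.69 [282.8 197.7  36.2  37.6] 921 [ 441.7 -154.6  121.7]
top 53 [ 424.8 -170.   117.3] [ 420.5 -173.6  110.3] [ 428.1 -166.3  121.7]
post 185 [ 369.  -380.3  127.5]
post 794 [623.3 -75.2 128.7]
```

View pics/w1.png

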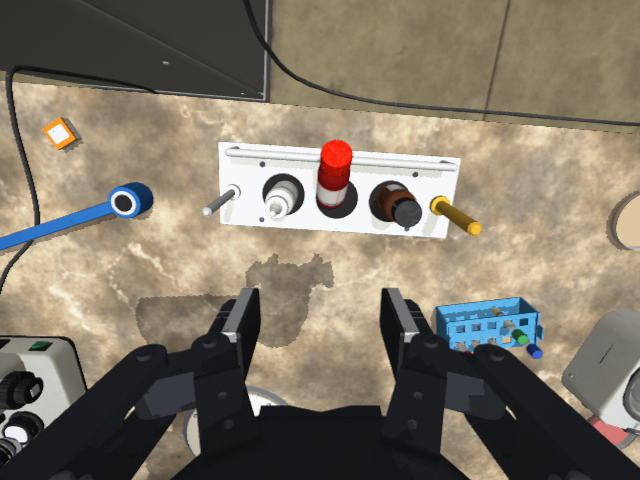

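Run:
```python
from h import *
np.set_printoptions(precision=1,suppress=True,linewidth=200)
W=np.load("w1.npy"); im=cv2.imread("pics/w1.png")[:,:,::-1].astype(int)
Z=W[...,2]
white=(im.min(-1)>150)&(Z>-5)&(Z<22)&(W[...,1]<-60)&(W[...,1]>-420)&(W[...,0]>310)&(W[...,0]<500)
white=cv2.morphologyEx(white.astype(np.uint8),cv2.MORPH_OPEN,np.ones((3,3)))
n,l,st,_=cv2.connectedComponentsWithStats(white);k=1+st[1:,4].argmax();white=l==k
P=W[white];print(len(P),np.median(P[:,2]),cv2.minAreaRect(P[:,:2].astype(np.float32)))
# posts
for y0,y1 in((-420,-340),(-130,-60)):
    m=(Z>30)&(Z<136)&(W[...,1]>y0)&(W[...,1]<y1)&(W[...,0]>340)&(W[...,0]<460)
    for a,b in((30,60),(60,90),(90,120),(120,136)):
        q=m&(Z>a)&(Z<b);print(a,q.sum(),np.median(W[q],0) if q.any() else '')
# bar boss & rail
q=(Z>48)&(Z<56)&(W[...,0]>440)&(W[...,1]<-80)&(W[...,1]>-400)&(im.min(-1)>100)
R=W[q];A=np.polyfit(R[:,1],R[:,0],1);print("rail",len(R),A,np.percentile(R[:,1],[1,99]))
B=np.load("w1_red_bottle.npy");print("red",np.median(B,0))
for a in range(20,120,15):
    q=B[(B[:,2]>a)&(B[:,2]<a+15)]
    if len(q):print(a,len(q),q.min(0),q.max(0),np.median(q,0))
```

```text
12387 8.05596700758747 ((364.58319091796875, -230.81613159179688), (339.0458068847656, 188.7958221435547), 73.92147064208984)
30 491 [ 427.9 -374.1   52.6]
60 142 [ 372.9 -376.5   76.6]
90 181 [ 372.8 -376.3  106.6]
120 193 [ 369.  -380.1  127.4]
30 57 [ 441.5 -105.3   46.3]
60 71 [ 441.3 -105.1   75.1]
90 89 [ 441.4 -105.3  105.4]
120 85 [ 440.2 -102.8  126.4]
rail 1216 [  0.2 519.4] [-336.  -117.1]
red [ 450.4 -241.8   93.5]
20 55 [ 395.4 -251.8   26.1] [ 419.5 -215.1   34.8] [ 400.5 -226.    32.1]
35 158 [ 398.3 -255.4   35.3] [ 429.5 -216.5   50. ] [ 407.7 -229.9   42.5]
50 177 [ 408.8 -257.    50.1] [ 438.5 -219.4   65. ] [ 417.8 -233.1   57.2]
65 243 [ 419.1 -261.4   65.1] [ 461.  -221.5   80. ] [ 429.7 -234.8   73.1]
80 352 [ 430.7 -261.2   80.1] [ 461.6 -225.3   94.8] [ 442.3 -239.1   87.4]
95 668 [ 445.4 -265.1   95.4] [ 486.  -229.4  110. ] [ 472.6 -247.5  104.4]
110 298 [ 454.9 -261.9  110. ] [ 472.1 -232.8  116.9] [ 463.5 -246.   112.7]
```

Run:
```python
from h import *
np.set_printoptions(precision=3,suppress=True,linewidth=200)
W=np.load("w1.npy"); im=cv2.imread("pics/w1.png")[:,:,::-1].astype(int); Z=W[...,2]
q=(Z>47)&(Z<56)&(W[...,0]>440)&(W[...,1]<-80)&(W[...,1]>-400)&(im.min(-1)>100)
R=W[q];A=np.polyfit(R[:,1],R[:,0],1);
for _ in range(4):
    R=R[abs(np.polyval(A,R[:,1])-R[:,0])<6];A=np.polyfit(R[:,1],R[:,0],1)
print("rail",len(R),A,np.percentile(R[:,1],[1,99]),R[:,2].max())
m=np.zeros((480,640),bool);m[140:242,216:464]=1
w=m&(im.min(-1)>170)&(Z>4)&(Z<12)
P=W[w][:,:2].astype(np.float32);print(len(P),cv2.minAreaRect(P))
# dark pads
d=m&(im.max(-1)<70)&(Z>4)&(Z<13)
n,l,st,_=cv2.connectedComponentsWithStats(d.astype(np.uint8))
for i in range(1,n):
    if st[i,4]>150:
        p=W[l==i];print("dark",st[i],p.min(0),p.max(0))
B=np.load("w1_red_bottle.npy");
from scipy.optimize import least_squares
# cylinder r=19.5 fit (body+cap approx)
def f(v,B):
    c=np.array([v[0],v[1],60]);a=np.array([v[2],v[3],1]);a/=np.linalg.norm(a)
    D=B-c;return np.linalg.norm(D-np.outer(D@a,a),axis=1)-19.5
S=B[(B[:,2]>25)&(B[:,2]<85)]
r=least_squares(f,[435,-240,.76,-.2],args=(S,),loss="soft_l1",f_scale=1)
a=np.array([*r.x[2:],1]);a/=np.linalg.norm(a);c=np.array([r.x[0],r.x[1],60])
print("c@60",r.x,"tilt",np.degrees(np.arccos(a[2])),"yaw",np.degrees(np.arctan2(a[1],a[0])),abs(r.fun).mean())
t=(B-c)@a; s0=np.percentile(t,99.5)-110; print("foot",c+s0*a,"s75",c+(s0+75)*a,"far edge z",(c+s0*a)[2]-19.5*np.sin(np.arccos(a[2])))
```

```text
rail 1125 [  0.247 522.22 ] [-336.64  -118.839] 55.61800885937771
10940 ((411.1416931152344, -243.52088928222656), (329.83905029296875, 116.05282592773438), 75.61588287353516)
dark [263 174  41  40 469] [ 393.412 -198.231    6.361] [ 450.357 -140.77    11.813]
dark [369 181  38  41 345] [ 355.206 -339.476    6.228] [ 412.875 -285.956   12.637]
dark [317 182  40  36 542] [ 373.932 -270.233    5.844] [ 421.95  -213.75    11.672]
c@60 [ 439.744 -240.825    0.722   -0.181] tilt 36.66711563159246 yaw -14.032995010238015 0.34979305683280293
foot [ 410.412 -233.494   19.389] s75 [ 453.863 -244.354   79.548] far edge z 7.744317668086207
```

Request:
{"name": "play_rows", "arguments": {"offset": [[3, -2, -8], [3, -2, -8], [3, -2, -8], [3, -2, -8], [3, -2, -8], [3, -2, -8], [3, -2, -8], [3, -2, -8], [3, -2, -8], [3, -2, -8], [3, -2, -8], [3, -2, -8]], "turn": [-0.14, -0.14, -0.14, -0.14, -0.14, -0.14, -0.14, -0.14, -0.14, -0.14, -0.14, -0.1], "grip": 1}}

```text
clock: 5.25
position: [468.0, -245.3, 235.5]
ee_rot: [0.167, 0.986, -0.001, -0.001]
contact_force: [-0.0, 0.5, -0.3]
gripper_width: 85.4
```

```bash
cat >> h.py <<'E'
from scipy.spatial.transform import Rotation as R
from scipy.optimize import least_squares
C0=np.array([411,-243.5]);SX=np.array([.9686,-.2487]);SY=np.array([.2487,.9686])
def st(P):
    P=np.asarray(P,float);D=P[...,:2]-C0;return np.stack([D@SX,D@SY,P[...,2]],-1)
def pose():
    s=arm.read_state();M=R.from_quat(s["ee_rot"]).as_matrix();print(s["clock"],"TCP",s["position"],"stand",st(s["position"]),"toolx deg",np.degrees(np.arctan2(M[1,0],M[0,0])),"w",s["gripper_width"],"F",s["contact_force"],"j6",s["joints"][5])
def redfit(cam,lo=25,hi=85):
    W=pts(cam)[2];x=silhouettes(cam,"red_bottle")[0]
    m=cv2.erode(x["mask"].astype(np.uint8),np.ones((3,3)))>0
    B=st(W[m]);B=B[~np.isnan(B[:,0])];S=B[(B[:,2]>lo)&(B[:,2]<hi)]
    def f(v):
        c=np.array([v[0],v[1],60]);a=np.array([v[2],v[3],1]);a/=np.linalg.norm(a)
        D=S-c;return np.linalg.norm(D-np.outer(D@a,a),axis=1)-19.5
    m0=np.median(S,0);r=least_squares(f,[m0[0],m0[1],.3,0],loss="soft_l1",f_scale=1)
    a=np.array([*r.x[2:],1]);a/=np.linalg.norm(a)
    print(cam,"red",len(S),"c@60",r.x[:2],"tilt",np.degrees(np.arccos(a[2])),"dir",np.degrees(np.arctan2(a[1],a[0])),"zmax",B[:,2].max(),"res",abs(r.fun).mean())
    return r.x
E
python3 - <<'E'
from h import *
np.set_printoptions(precision=1,suppress=True,linewidth=200)
pose(); print(arm.grip_depth); redfit("wrist"); redfit("top"); redfit("scene")
save("w2",eyes.get_image("wrist")[0])
for q in("amber_bottle","white_bottle"):
    W=pts("wrist")[2]
    for x in silhouettes("wrist",q)[:1]:
        P=st(W[x["mask"]]);P=P[~np.isnan(P[:,0])];print(q,P.min(0),P.max(0))
E
```

```text
5.25 TCP [ 468.  -245.3  235.5] stand [ 55.7  12.5 235.5] toolx deg 160.79239469929587 w 85.43783998469063 F [-0.   0.5 -0.3] j6 -0.1612062269254957
18.700000000000003
wrist red 1461 c@60 [27.4  9.6] tilt 36.7403201952538 dir 2.4317313226704056 zmax 115.19083486477138 res 0.4113803865123374
top red 234 c@60 [-5715.6  2510.2] tilt 89.97788416222062 dir 156.48783936168772 zmax 116.348231853181 res 6.090705549938958
scene red 276 c@60 [-6384.2 -3857.1] tilt 89.96444504167656 dir -148.92878326625714 zmax 118.40304893935468 res 6.17211524602024
amber_bottle [ -25.6 -100.8    8.9] [ 19.5 -56.4 109.6]
white_bottle [-34.3  53.5   7.4] [ 12.1 135.  121.8]
```

View pics/w2.png

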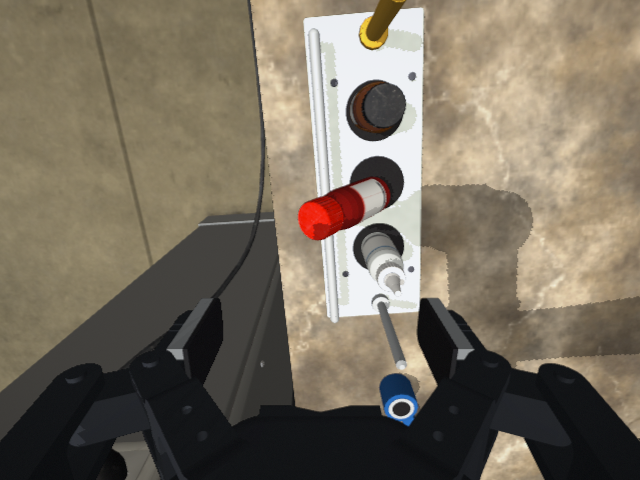

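Request:
{"name": "play_rows", "arguments": {"offset": [[-5, -2, -20], [0, 0, -35], [0, 0, -35], [0, 0, -30], [0, 0, -20], [0, 0, -15], [0, 0, -5], [0, 0, 0]], "turn": [0.083, 0, 0, 0, 0, 0, 0, 0]}}

```text
clock: 6.6
position: [463.9, -248.1, 74.7]
ee_rot: [0.12, 0.993, -0.002, 0.004]
contact_force: [0.1, 0.6, 0.1]
gripper_width: 85.5
```

Run:
```python
from h import *
np.set_printoptions(precision=1,suppress=True,linewidth=200)
pose(); save("s3",eyes.get_image("scene")[0][230:360,320:470].repeat(4,0).repeat(4,1))
```

```text
6.6 TCP [ 463.9 -248.1   74.7] stand [52.4  8.7 74.7] toolx deg 166.27163913695944 w 85.52250887597374 F [0.1 0.6 0.1] j6 -0.06207418019799453
```

View pics/s3.png

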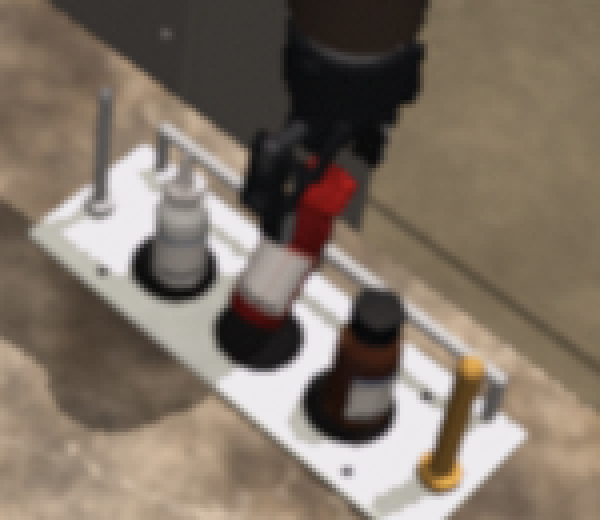

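Request:
{"name": "play_rows", "arguments": {"offset": [[0, 0, 0], [0, 0, 0], [0, 0, 0]], "turn": [0, 0, 0], "grip": 0.5}}

```text
clock: 6.95
position: [465.2, -248.5, 77.8]
ee_rot: [0.119, 0.993, -0.002, 0.007]
contact_force: [-1.1, -0.5, -0.4]
gripper_width: 63.9
```

Request:
{"name": "play_rows", "arguments": {"offset": [[-5, 1, 0], [-5, 1, 0], [-5, 1, 0], [-5, 1, 0], [-5, 2, 0], [0, 0, 0]], "turn": [0, 0, 0, 0, 0, 0]}}

```text
clock: 7.55
position: [438.9, -242.2, 79.3]
ee_rot: [0.119, 0.993, -0.002, 0.009]
contact_force: [0.1, -0.1, -0.6]
gripper_width: 63.9
```

Run:
```python
from h import *
np.set_printoptions(precision=1,suppress=True,linewidth=200)
pose(); redfit("wrist"); save("s4",eyes.get_image("scene")[0][230:360,320:470].repeat(4,0).repeat(4,1))
```

```text
7.55 TCP [ 438.9 -242.2   79.3] stand [26.7  8.2 79.3] toolx deg 166.2960717693602 w 63.871675758798524 F [ 0.1 -0.1 -0.6] j6 -0.0654426891321881
wrist red 4205 c@60 [16.5 12.4] tilt 26.371845691368023 dir 5.7068276583071 zmax 121.69192167276437 res 0.3415649639812576
```

Request:
{"name": "play_rows", "arguments": {"offset": [[-4, 1, -1], [-4, 1, -1], [-4, 1, -1], [-4, 1, 0], [-4, 1, 0], [-4, 1, 0], [0, 0, 0]], "turn": [0, 0, 0, 0, 0, 0, 0]}}

```text
clock: 8.4
position: [413.8, -235.9, 75.7]
ee_rot: [0.119, 0.993, -0.002, 0.009]
contact_force: [-2.3, 0.1, 0.5]
gripper_width: 64.2
```

Run:
```python
from h import *
np.set_printoptions(precision=1,suppress=True,linewidth=200)
pose(); redfit("wrist"); save("s5",eyes.get_image("scene")[0][230:360,320:470].repeat(4,0).repeat(4,1))
```

```text
8.4 TCP [ 413.8 -235.9   75.7] stand [ 0.8  8.  75.7] toolx deg 166.3095711537311 w 64.18135167035645 F [-2.3  0.1  0.5] j6 -0.06986996502080946
wrist red 2831 c@60 [-11.5   9.4] tilt 3.605154096450992 dir -169.76246990567103 zmax 121.00397128770965 res 0.347367624789798
```

View pics/s5.png

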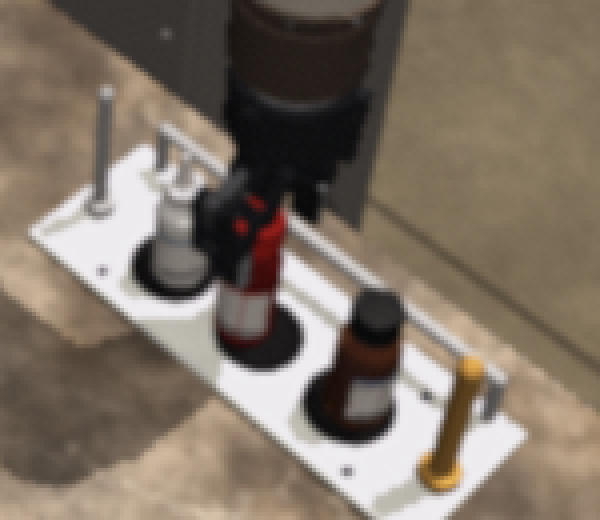

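Request:
{"name": "play_rows", "arguments": {"offset": [[-3, 1, -4], [-3, 1, -4], [-2, 1, -3], [0, 0, 0]], "turn": [0, 0, 0, 0]}}

```text
clock: 8.95
position: [406.3, -232.9, 63.8]
ee_rot: [0.119, 0.993, -0.002, 0.009]
contact_force: [0.0, 0.5, -0.8]
gripper_width: 64.1
```

Request:
{"name": "play_rows", "arguments": {"offset": [[0, 0, 0], [0, 0, 0], [0, 0, 0], [0, 0, 0], [0, 0, 0], [0, 0, 0], [0, 0, 0]], "turn": [0, 0, 0, 0, 0, 0, 0], "grip": -1}}

```text
clock: 9.65
position: [406.1, -233.0, 63.9]
ee_rot: [0.119, 0.993, -0.002, 0.009]
contact_force: [-0.6, 0.4, 1.0]
gripper_width: 35.8
```

Run:
```python
from h import *
np.set_printoptions(precision=1,suppress=True,linewidth=200)
pose(); redfit("wrist",15,70)
```

```text
9.65 TCP [ 406.1 -233.    63.9] stand [-7.4  9.  63.9] toolx deg 166.3354428320314 w 35.75804950820672 F [-0.6  0.4  1. ] j6 -0.07427891083702581
wrist red 2114 c@60 [-8.3 10.4] tilt 2.408434981185729 dir -40.30904617503314 zmax 120.50648890480136 res 0.14698058349061238
```

Request:
{"name": "play_rows", "arguments": {"offset": [[0, 0, 4], [0, 0, 2], [0, 0, 0]], "turn": [0, 0, 0]}}

```text
clock: 10.05
position: [406.2, -233.0, 70.2]
ee_rot: [0.119, 0.993, -0.002, 0.009]
contact_force: [-0.5, -0.1, -1.6]
gripper_width: 35.8
```

Request:
{"name": "play_rows", "arguments": {"offset": [[1, -4, 0], [1, -4, 0], [2, -4, 0], [0, 0, 0], [0, 0, 0]], "turn": [0, 0, 0, 0, 0]}}

```text
clock: 10.55
position: [410.8, -246.3, 70.1]
ee_rot: [0.119, 0.993, -0.002, 0.009]
contact_force: [-0.8, 0.3, -1.1]
gripper_width: 36.2
```

Run:
```python
from h import *
np.set_printoptions(precision=1,suppress=True,linewidth=200)
pose(); redfit("wrist",15,70)
save("w6",eyes.get_image("wrist")[0])
```

```text
10.55 TCP [ 410.8 -246.3   70.1] stand [ 0.5 -2.8 70.1] toolx deg 166.30631056977467 w 36.24363596680866 F [-0.8  0.3 -1.1] j6 -0.04585272875344933
wrist red 1744 c@60 [-0.7 -1.1] tilt 2.3491354829607634 dir -44.50528009426869 zmax 126.74922706178987 res 0.1451900627722754
```

View pics/w6.png

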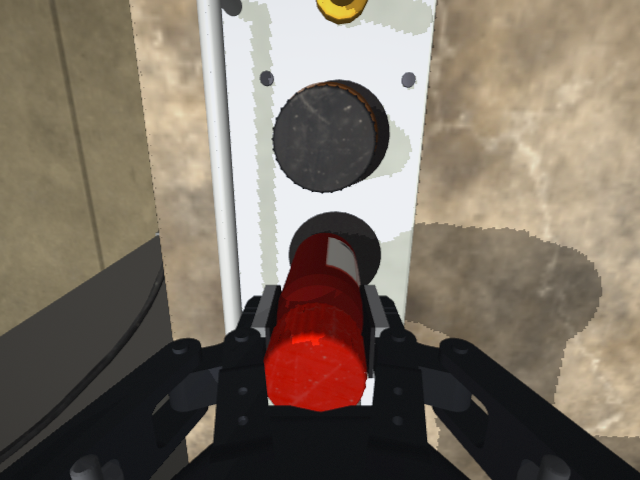

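Request:
{"name": "play_rows", "arguments": {"offset": [[0, 0, -3], [0, 0, -3], [0, 0, -1], [0, 0, 0], [0, 0, 0]], "turn": [0, 0, 0, 0, 0]}}

```text
clock: 11.2
position: [411.1, -246.0, 63.9]
ee_rot: [0.118, 0.993, -0.003, 0.009]
contact_force: [0.0, -0.2, -0.6]
gripper_width: 35.7
```

Request:
{"name": "play_rows", "arguments": {"offset": [[0, 0, 0], [0, 0, 0], [0, 0, 0], [0, 0, 0], [0, 0, 0]], "turn": [0, 0, 0, 0, 0], "grip": 0.4}}

```text
clock: 11.7
position: [411.2, -246.0, 63.5]
ee_rot: [0.118, 0.993, -0.003, 0.009]
contact_force: [-0.1, -0.3, -0.1]
gripper_width: 60.0
```

Request:
{"name": "play_rows", "arguments": {"offset": [[0, 0, 15], [0, 0, 30], [0, 0, 40], [0, 0, 40], [0, 0, 40], [0, 0, 40], [0, 0, 0]], "turn": [0, 0, 0, 0, 0, 0, 0]}}

```text
clock: 12.4
position: [407.7, -245.5, 275.5]
ee_rot: [0.118, 0.993, -0.003, 0.007]
contact_force: [-1.3, -0.3, 0.8]
gripper_width: 59.6
```

Run:
```python
from h import *
np.set_printoptions(precision=1,suppress=True,linewidth=200)
pose(); redfit("wrist",15,85)
save("w7",eyes.get_image("wrist")[0])
```

```text
12.4 TCP [ 407.7 -245.5  275.5] stand [ -2.7  -2.8 275.5] toolx deg 166.40988106143706 w 59.627412567815114 F [-1.3 -0.3  0.8] j6 -0.042888490003351945
wrist red 378 c@60 [  1.1 -18.1] tilt 46.42556029512078 dir -77.73417788848255 zmax 117.28249604057288 res 5.86048231871398
```

View pics/w7.png

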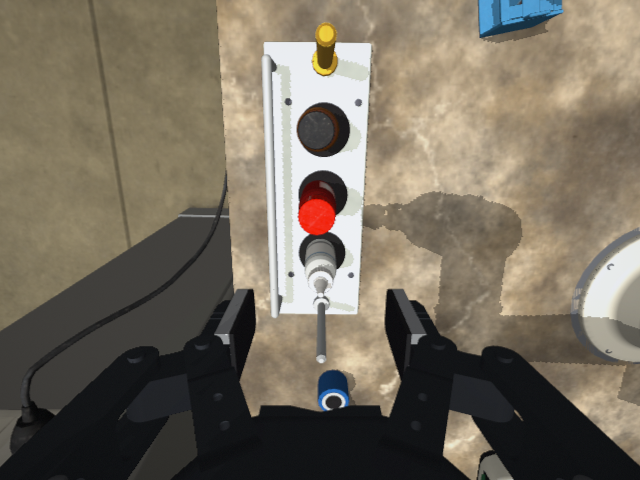

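Request:
{"name": "play_rows", "arguments": {"offset": [[4, 38, 5], [4, 38, 5], [4, 38, 5], [4, 38, 5], [4, 38, 5], [4, 38, 5], [4, 38, 5], [4, 38, 5], [0, 0, 0]], "turn": [0.046, 0.046, 0.046, 0.046, 0.046, 0.046, 0.046, 0.046, 0], "grip": 0.2}}

```text
clock: 13.45
position: [427.6, 69.9, 291.6]
ee_rot: [-0.069, 0.997, -0.005, -0.018]
contact_force: [0.5, -1.5, 0.6]
gripper_width: 51.2
```

```bash
cat >> h.py <<'E'
def barfit(cam,zlo=28,zhi=50,seg=(-90,90)):
    W=pts(cam)[2];x=silhouettes(cam,"bar")[0];print("bar",x["score"],x["bbox"])
    m=cv2.erode(x["mask"].astype(np.uint8),np.ones((3,3)))>0
    P=W[m];P=P[~np.isnan(P[:,0])];P=P[(P[:,2]>zlo)&(P[:,2]<zhi)]
    c=np.median(P,0); vx,vy,x0,y0=cv2.fitLine(P[:,:2].astype(np.float32),cv2.DIST_HUBER,0,.01,.01).ravel()
    u=np.array([vx,vy])*(1 if vy>0 else -1)
    for _ in range(5):
        t=(P[:,:2]-[x0,y0])@u;n=(P[:,:2]-[x0,y0])@[u[1],-u[0]]
        lo,hi=np.percentile(t,.3),np.percentile(t,99.7); k=(t>lo+50)&(t<hi-35)&(abs(n)<12)
        a=np.polyfit(t[k],n[k],1)   # centreline offset
        o=np.array([x0,y0]);nn=np.array([u[1],-u[0]]); o=o+a[1]*nn; u=u+a[0]*nn; u/=np.linalg.norm(u); x0,y0=o
    t=(P[:,:2]-o)@u; lo,hi=np.percentile(t,.3),np.percentile(t,99.7)
    zt=np.polyfit(t[k],P[k][:,2],1)
    print("len",hi-lo,"(expect ~330) angle",np.degrees(np.arctan2(u[1],u[0])),"boss-end origin",o+(lo+22+145)*u,"collar-end origin",o+(hi-13-145)*u,"zslope deg",np.degrees(np.arctan(zt[0])),"beam z",np.median(P[k][:,2]))
    return o,u,lo,hi
E
python3 - <<'E'
from h import *
np.set_printoptions(precision=2,suppress=True,linewidth=200)
pose(); o,u,lo,hi=barfit("wrist"); print("balance boss",o+(lo+22+89)*u,"collar",o+(hi-13-201)*u)
E
```

```text
13.45 TCP [427.64  69.92 291.61] stand [-61.83 307.72 291.61] toolx deg -172.09764243339103 w 51.21019535338881 F [ 0.49 -1.48  0.64] j6 -0.39441056099959815
bar 0.58 [293.4, 261.2, 38.5, 235.7]
len 317.91239486322524 (expect ~330) angle 97.20366324979138 boss-end origin [434.9  178.65] collar-end origin [435.79 171.62] zslope deg -0.0040465277879253025 beam z 33.52000677244661
balance boss [441.93 123.09] collar [442.81 116.06]
```

Request:
{"name": "play_rows", "arguments": {"offset": [[5, 15, -40], [5, 15, -40], [5, 15, -40], [1, 7, -40], [0, 0, 0]], "turn": [-0.01, 0, 0, 0, 0]}}

```text
clock: 14.05
position: [440.9, 113.5, 124.1]
ee_rot: [-0.057, 0.998, -0.007, -0.02]
contact_force: [-1.0, -1.0, -0.8]
gripper_width: 50.9
```

Run:
```python
from h import *
np.set_printoptions(precision=2,suppress=True,linewidth=200)
pose(); s=arm.read_state();print(R.from_quat(s["ee_rot"]).as_matrix()[:,2])
W=pts("wrist")[2]; im,d=eyes.get_image("wrist"); save("w8",im)
h=cv2.cvtColor(im,cv2.COLOR_RGB2HSV)
b=(h[...,0]>100)&(h[...,0]<125)&(h[...,1]>110)
Z=W[...,2]
q=b&(Z>36)&(Z<44)&(W[...,1]<90); P=W[q]; print("boss top",len(P),P.min(0),P.max(0),cv2.minEnclosingCircle(P[:,:2].astype(np.float32)))
q=b&(Z>30)&(Z<37)&(W[...,1]>70)&(W[...,1]<170);P=W[q];A=np.polyfit(P[:,1],P[:,0],1);print("beam",len(P),A,"ang",90-np.degrees(np.arctan(A[0])),"x@120",np.polyval(A,120),"yrange",P[:,1].min(),P[:,1].max())
q=b&(Z>30)&(Z<42)&(W[...,1]>280);P=W[q];print("collar",len(P),cv2.minEnclosingCircle(P[:,:2].astype(np.float32)) if len(P) else '')
```

```text
14.05 TCP [440.92 113.52 124.11] stand [-59.81 353.25 124.11] toolx deg -173.50418621332275 w 50.87982997094815 F [-0.98 -1.01 -0.78] j6 -0.4828057911473765
[-0.04 -0.02 -1.  ]
boss top 1952 [435.69  14.42  36.  ] [475.53  90.    44.  ] ((450.6707763671875, 52.11395263671875), 38.50582504272461)
beam 1100 [ -0.14 460.76] ang 97.83742245313046 x@120 444.237559016571 yrange 70.06607172731415 169.9169747332847
collar 0
```

View pics/w8.png

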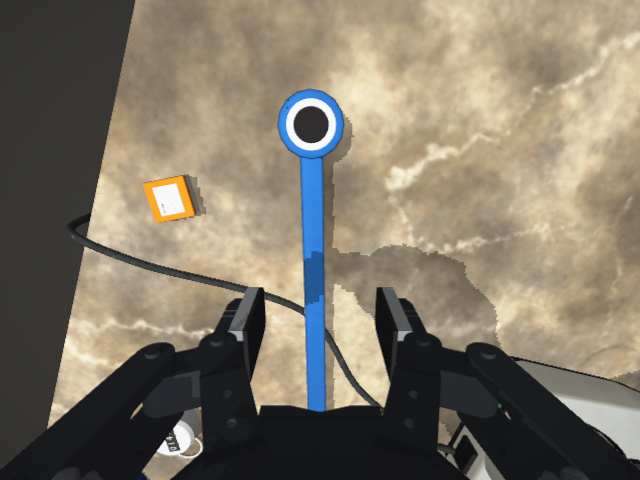

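Run:
```python
from h import *
np.set_printoptions(precision=3,suppress=True,linewidth=200)
im=cv2.imread("pics/w8.png");p=eyes.camera_params("wrist");K=np.array(p["camera_matrix"]);T=np.linalg.inv(np.array(p["camera_from_world"]))
h=cv2.cvtColor(im,cv2.COLOR_BGR2HSV);b=((h[...,0]>100)&(h[...,0]<125)&(h[...,1]>110)).astype(np.uint8);b[150:]=0
cs=max(cv2.findContours(b,0,1)[0],key=cv2.contourArea).reshape(-1,2)
def ray(px,z):
    d=T[:3,:3]@np.linalg.inv(K)@np.array([*px,1.]);return (T[:3,3]+d*(z-T[2,3])/d[2])
for px in((311,124),(311,110)):print(px,ray(px,40))
w=np.array([ray(c,40)[:2] for c in cs],np.float32);print("contour circle@40",cv2.minEnclosingCircle(w))
w=np.array([ray(px,40)[:2] for px in((311,90),(311,157.5),(278,124),(344,124))]);print(w, "centre",(w[0]+w[1])/2,np.linalg.norm(w[0]-w[1]),np.linalg.norm(w[2]-w[3]))
s=arm.read_state();M=R.from_quat(s["ee_rot"]).as_matrix();print(s["position"],M[:,2],s["clock"])
ub=np.array([-.1364,.9907])
bc=ray((311,123.5),40)[:2];print("balance est",bc+89*ub)
d=np.array(eyes.get_image("wrist")[1]);W=cloud("wrist",d)
for px in((345,350),(270,293),(190,265)):print("cable",px,W[px[1],px[0]])
```

```text
(311, 124) [456.627  36.163  40.   ]
(311, 110) [457.555  27.621  40.   ]
contour circle@40 ((456.9405517578125, 36.536991119384766), 21.625843048095703)
[[458.843  15.76 ]
 [454.316  57.448]
 [477.972  38.658]
 [435.159  33.654]] centre [456.58   36.604] 41.93311978041803 43.10451937062898
[444.6   115.101 129.047] [-0.03  -0.012 -0.999] 14.15
balance est [444.521 124.027]
cable (345, 350) [403.581 236.482   0.671]
cable (270, 293) [478.119 179.232   8.852]
cable (190, 265) [548.733 163.388   1.568]
```

```bash
cat > b.py <<'E'
from h import *
np.set_printoptions(precision=3,suppress=True,linewidth=200)
def ray(T,K,px,z):
    d=T[:3,:3]@np.linalg.inv(K)@np.array([*px,1.]);return (T[:3,3]+d*(z-T[2,3])/d[2])
p=eyes.camera_params("wrist");K=np.array(p["camera_matrix"]);T=np.linalg.inv(np.array(p["camera_from_world"]))
im,d=eyes.get_image("wrist");h=cv2.cvtColor(im,cv2.COLOR_RGB2HSV);b=((h[...,0]>100)&(h[...,0]<125)&(h[...,1]>110)).astype(np.uint8)
b0=b.copy();b0[150:]=0
cs=max(cv2.findContours(b0,0,1)[0],key=cv2.contourArea).reshape(-1,2)
w=np.array([ray(T,K,c,40)[:2] for c in cs],np.float32);c,r=cv2.minEnclosingCircle(w);print("boss",c,r)
m=[]
for v in range(185,280,5):
    u=np.flatnonzero(b[v,250:380])+250
    if len(u)>5: m.append(ray(T,K,((u[0]+u[-1])/2,v),34)[:2])
m=np.array(m);A=np.polyfit(m[:,1],m[:,0],1);a=-np.arctan(A[0]);ub=np.array([-np.sin(a),np.cos(a)])
print("beam ang",90+np.degrees(a),"balance",np.array(c)+89*ub,"beam x there",np.polyval(A,c[1]+89*ub[1]))
pose();print(R.from_quat(arm.read_state()["ee_rot"]).as_matrix()[:,2])
E
python3 b.py
```

```text
boss (454.6619567871094, 35.37065887451172) 21.37932586669922
beam ang 97.30989438810104 balance [443.338 123.647] beam x there 443.1039630702301
14.25 TCP [446.081 116.278 131.213] stand [-55.497 357.206 131.213] toolx deg -173.39379514972356 w 51.00772178286835 F [0.597 0.084 1.069] j6 -0.4827825336152239
[-0.024 -0.008 -1.   ]
```

Request:
{"name": "play_rows", "arguments": {"offset": [[-2, 7, 0], [0, 0, 0], [0, 0, 0], [0, 0, 0]], "turn": [0.012, 0, 0, 0]}}

```text
clock: 14.65
position: [446.7, 124.5, 137.2]
ee_rot: [-0.064, 0.998, -0.001, -0.007]
contact_force: [-0.7, -0.1, -0.0]
gripper_width: 51.3
```

```bash
python3 b.py
```

```text
boss (454.3891906738281, 38.73515701293945) 24.511470794677734
beam ang 97.4288587312751 balance [442.882 126.988] beam x there 442.829587053895
14.7 TCP [446.681 124.497 137.114] stand [-56.96  365.316 137.114] toolx deg -172.6982302263518 w 51.067117417602944 F [-0.233 -0.584  0.525] j6 -0.48657539729173205
[-0.014 -0.002 -1.   ]
```

Request:
{"name": "play_rows", "arguments": {"offset": [[-4, -0.5, -20], [0, 0, -20], [0, 0, -20], [0, 0, -20], [0, 0, -15], [0, 0, -10], [0, 0, 0], [0, 0, 0], [0, 0, 0]], "turn": [0, 0, 0, 0, 0, 0, 0, 0, 0]}}

```text
clock: 15.6
position: [444.8, 125.3, 31.6]
ee_rot: [-0.064, 0.998, 0.001, -0.003]
contact_force: [0.2, 0.4, 0.0]
gripper_width: 51.0
```

Run:
```python
from h import *
np.set_printoptions(precision=3,suppress=True)
pose();print(R.from_quat(arm.read_state()["ee_rot"]).as_matrix()[:,2])
```

```text
15.6 TCP [444.773 125.324  31.601] stand [-59.014 365.642  31.601] toolx deg -172.61464195177493 w 50.99110894395776 F [0.174 0.382 0.048] j6 -0.4870076419076717
[-0.007  0.002 -1.   ]
```

Request:
{"name": "play_rows", "arguments": {"offset": [[-2, -1, -10], [0, 0, -10], [0, 0, -5], [0, 0, 0], [0, 0, 0], [0, 0, 0]], "turn": [0, 0, 0, 0, 0, 0]}}

```text
clock: 16.2
position: [443.5, 124.8, 5.7]
ee_rot: [-0.065, 0.998, 0.002, -0.002]
contact_force: [0.0, -0.0, 0.6]
gripper_width: 51.4
```

Request:
{"name": "play_rows", "arguments": {"offset": [[0, 0, 0], [0, 0, 0], [0, 0, 0], [0, 0, 0], [0, 0, 0], [0, 0, 0], [0, 0, 0], [0, 0, 0]], "turn": [0, 0, 0, 0, 0, 0, 0, 0], "grip": -1}}

```text
clock: 17.0
position: [443.7, 125.0, 6.3]
ee_rot: [-0.065, 0.998, 0.002, -0.001]
contact_force: [0.0, 0.7, -0.1]
gripper_width: 14.9
```

Run:
```python
from h import *
np.set_printoptions(precision=3,suppress=True)
pose();print(R.from_quat(arm.read_state()["ee_rot"]).as_matrix()[:,2],arm.read_state()["wrist_torque"])
```

```text
17.0 TCP [443.677 125.004   6.304] stand [-59.996 365.06    6.304] toolx deg -172.59844141962026 w 14.925434157006736 F [ 0.043  0.741 -0.142] j6 -0.48633388612654915
[-0.003  0.004 -1.   ] [0.038 0.023 0.046]
```

Gripped. Lift slightly and check the moment and tilt.

Request:
{"name": "play_rows", "arguments": {"offset": [[0, 0, 3], [0, 0, 4], [0, 0, 5], [0, 0, 5], [0, 0, 0], [0, 0, 0], [0, 0, 0], [0, 0, 0], [0, 0, 0]], "turn": [0, 0, 0, 0, 0, 0, 0, 0, 0]}}

```text
clock: 17.9
position: [441.3, 123.6, 23.2]
ee_rot: [-0.064, 0.998, 0.001, -0.004]
contact_force: [0.3, -0.7, -5.0]
gripper_width: 14.9
```

Run:
```python
from h import *
np.set_printoptions(precision=3,suppress=True)
pose();print(R.from_quat(arm.read_state()["ee_rot"]).as_matrix()[:,2],arm.read_state()["wrist_torque"])
barfit("wrist",20,80);barfit("scene",20,80);barfit("top",20,80)
```

```text
17.9 TCP [441.314 123.613  23.166] stand [-61.939 363.125  23.166] toolx deg -172.70897247286268 w 14.856268318745478 F [ 0.339 -0.652 -5.036] j6 -0.4875355068379838
[-0.008  0.002 -1.   ] [0.008 0.014 0.041]
bar 0.81 [320.7, 206.6, 147.6, 410.1]
len 145.60008173360026 (expect ~330) angle 97.38996328021577 boss-end origin [434.011 179.972] collar-end origin [457.086   2.062] zslope deg 0.015526169341855104 beam z 51.199548976616335
bar 0.65 [266.4, 237.1, 100.7, 42.6]
len 316.4740540799133 (expect ~330) angle 97.24384546057294 boss-end origin [431.131 177.681] collar-end origin [432.206 169.223] zslope deg 0.167783437117175 beam z 49.41946843477854
bar 0.59 [278.5, 241.2, 76.8, 17.3]
len 169.73806418914148 (expect ~330) angle 101.86593266938661 boss-end origin [422.539 180.463] collar-end origin [454.464  28.519] zslope deg -1.035387745264396 beam z 51.82732658324085
```

Request:
{"name": "play_rows", "arguments": {"offset": [[0, 0, 8], [0, 0, 15], [0, 0, 18], [0, 0, 18], [0, 0, 18], [0, 0, 18], [0, 0, 18], [0, 0, 18], [0, 0, 18], [0, 0, 12], [0, 0, 6], [0, 0, 0]], "turn": [0, 0, 0, 0, 0, 0, 0, 0, 0, 0, 0, 0]}}

```text
clock: 19.4
position: [436.7, 121.1, 201.0]
ee_rot: [-0.063, 0.998, 0.002, -0.005]
contact_force: [0.1, 0.0, -5.0]
gripper_width: 15.0
```

```bash
cat > c.py <<'E'
from h import *
np.set_printoptions(precision=3,suppress=True)
pose();print(R.from_quat(arm.read_state()["ee_rot"]).as_matrix()[:,2],arm.read_state()["wrist_torque"])
E
python3 c.py
```

```text
19.4 TCP [436.725 121.094 200.977] stand [-65.758 359.544 200.977] toolx deg -172.81404053319943 w 15.025819585491478 F [ 0.144  0.042 -4.953] j6 -0.49456512331388686
[-0.009  0.003 -1.   ] [ 0.041 -0.068  0.045]
```

Request:
{"name": "play_rows", "arguments": {"offset": [[0, -10, 0], [0, -20, 0], [0, -28, 0], [0, -28, 0], [0, -28, 0], [0, -28, 0], [0, -28, 0], [0, -28, 0], [0, -20, 0], [0, -10, 0], [0, 0, 0], [0, 0, 0]], "turn": [-0.01, -0.02, -0.02, -0.02, -0.02, -0.02, -0.02, -0.02, -0.02, -0.01, 0, 0]}}

```text
clock: 20.6
position: [425.7, -121.3, 190.7]
ee_rot: [0.034, 0.999, 0.001, -0.016]
contact_force: [0.1, -0.1, -4.6]
gripper_width: 15.2
```

```bash
python3 c.py
```

```text
20.6 TCP [ 425.71  -121.314  190.69 ] stand [-16.14  122.008 190.69 ] toolx deg 176.08156827046034 w 15.154926406852224 F [ 0.135 -0.103 -4.589] j6 -0.1517141410862259
[-0.033  0.003 -0.999] [ 0.009 -0.176 -0.02 ]
```

Request:
{"name": "play_rows", "arguments": {"offset": [[-2, -8, 1], [-4, -18, 1], [-5, -22, 1], [-5, -22, 1], [-5, -22, 1], [-5, -22, 1], [-4, -20, 1], [-3, -15, 0], [-2, -10, 0], [0, 0, 0], [0, 0, 0], [0, 0, 0]], "turn": [-0.01, -0.02, -0.025, -0.025, -0.025, -0.025, -0.02, -0.02, -0.01, 0, 0, 0]}}

```text
clock: 21.8
position: [389.7, -281.7, 198.0]
ee_rot: [0.121, 0.992, 0.003, -0.016]
contact_force: [-0.2, 0.7, -4.0]
gripper_width: 15.1
```

```bash
python3 c.py
python3 - <<'E'
from h import *
np.set_printoptions(precision=2,suppress=True)
im,d,W=pts("scene"); save("s9",im[210:380,290:490].repeat(4,0).repeat(4,1)[:600,:800]); print("scene");barfit("scene",120,260)
im,d,W=pts("top"); print("top");barfit("top",120,260);print("wrist");barfit("wrist",120,260)
E
```

```text
21.8 TCP [ 389.676 -281.725  197.956] stand [-11.148 -42.329 197.956] toolx deg 166.0867869886331 w 15.075302130179763 F [-0.163  0.672 -3.997] j6 0.04526587741865576
[-0.032  0.01  -0.999] [ 0.028 -0.114 -0.046]
scene
bar 0.83 [397.0, 261.1, 113.3, 89.4]
len 314.43731001246505 (expect ~330) angle 76.17327349730188 boss-end origin [ 401.52 -227.1 ] collar-end origin [ 398.99 -237.36] zslope deg -0.10676698605954006 beam z 224.23042526727704
top
bar 0.96 [429.9, 255.0, 151.0, 53.4]
len 316.39740379465195 (expect ~330) angle 73.4054632894358 boss-end origin [ 402.66 -223.72] collar-end origin [ 400.21 -231.96] zslope deg 1.4942702642954384 beam z 225.4010966633333
wrist
bar 0.77 [321.1, 208.4, 149.2, 410.9]
len 146.11396176754513 (expect ~330) angle 76.0780673855294 boss-end origin [ 403.95 -227.05] collar-end origin [ 360.91 -400.68] zslope deg -0.06303247896178135 beam z 226.1055891287867
```

View pics/s9.png

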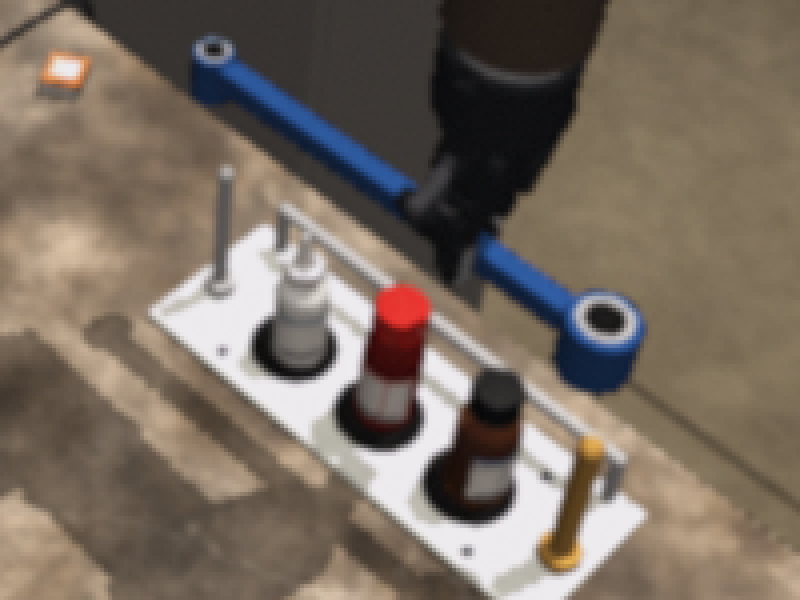

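Request:
{"name": "play_rows", "arguments": {"offset": [[0, 0, 0], [0, 0, 0], [0, 0, 0], [0, 0, 0]], "turn": [0, 0, 0, 0]}}

```text
clock: 22.6
position: [389.7, -282.0, 198.1]
ee_rot: [0.121, 0.992, 0.003, -0.016]
contact_force: [-0.0, 0.2, -5.1]
gripper_width: 14.8
```

```bash
cat > d.py <<'E'
from h import *
np.set_printoptions(precision=1,suppress=True)
import runpy; runpy.run_path("c.py")
for c in("scene","wrist","top"):
    W=pts(c)[2];Z=W[...,2]
    for n,y0,y1 in(("brass",-410,-350),("steel",-125,-80)):
        m=(W[...,1]>y0)&(W[...,1]<y1)&(W[...,0]>340)&(W[...,0]<470)
        for a,b in((65,120),(121,136)):
            q=m&(Z>a)&(Z<b)
            if q.any():print(c,n,a,q.sum(),np.median(W[q],0),W[q].min(0)[:2],W[q].max(0)[:2])
    if c!="top":
        P=W[(Z>168)&(Z<240)&(W[...,0]>320)&(W[...,0]<480)]
    for qn in("red_bottle","amber_bottle","white_bottle"):
        for x in silhouettes(c,qn)[:1]:
            P=W[x["mask"]];P=P[P[:,2]>25];P=P[P[:,2]<130]
            if len(P):print(c,qn,round(x["score"],2),np.percentile(P,2,axis=0),np.percentile(P,98,axis=0))
barfit("wrist",120,260);barfit("scene",120,260)
E
python3 d.py
```

```text
22.6 TCP [ 389.657 -281.993  198.068] stand [-11.099 -42.593 198.068] toolx deg 166.06571349479933 w 14.808322135382198 F [-0.048  0.161 -5.128] j6 0.04532444455443009
[-0.032  0.01  -0.999] [ 0.    -0.093 -0.003]
scene brass 65 97 [ 362.614 -384.537   94.749] [ 358.697 -391.084] [ 370.337 -375.262]
scene brass 121 41 [ 366.851 -383.73   126.675] [ 359.47  -391.327] [ 378.458 -375.359]
scene steel 65 52 [ 437.882 -104.493   95.3  ] [ 434.01  -108.497] [443.189 -98.207]
scene steel 121 13 [ 439.756 -102.644  125.475] [ 436.695 -107.338] [444.675 -97.11 ]
scene red_bottle 0.88 [ 389.974 -263.124   27.195] [ 424.174 -228.374  120.062]
scene amber_bottle 0.76 [ 369.917 -338.339   28.276] [ 405.404 -300.068  108.626]
scene white_bottle 0.67 [ 406.077 -189.951   26.841] [ 430.735 -158.336  112.265]
wrist red_bottle 0.85 [ 408.465 -262.934   29.208] [ 425.009 -250.526  118.494]
wrist amber_bottle 0.59 [ 391.011 -338.006   58.657] [ 407.292 -306.362  108.012]
top brass 65 55 [ 363.094 -375.647   92.664] [ 357.78  -383.725] [ 373.271 -372.577]
top brass 121 9 [ 360.506 -376.089  124.911] [ 357.87 -379.73] [ 367.895 -373.756]
top steel 65 19 [433.788 -98.881  92.022] [ 432.201 -103.752] [438.821 -96.137]
top steel 121 11 [ 435.878 -101.799  127.182] [ 432.97 -104.57] [441.015 -97.205]
top amber_bottle 0.64 [ 368.06  -315.485   27.312] [ 399.778 -295.218   90.498]
bar 0.87 [319.4, 207.0, 146.0, 412.2]
len 145.65050373766556 (expect ~330) angle 76.2136102295308 boss-end origin [ 403.732 -227.014] collar-end origin [ 360.993 -401.196] zslope deg -0.024071731388194385 beam z 226.1248119596022
bar 0.92 [396.7, 262.7, 117.6, 90.0]
len 315.87186436867586 (expect ~330) angle 76.09414078958096 boss-end origin [ 400.293 -227.536] collar-end origin [ 398.1   -236.397] zslope deg -0.12543316543357902 beam z 224.18977655947072
```

Request:
{"name": "play_rows", "arguments": {"offset": [[0, -4, -4], [0, -4, -6], [0, -4, -6], [0, -3, -5], [0, 0, -3], [0, 0, 0], [0, 0, 0], [0, 0, 0]], "turn": [-0.008, 0, 0, 0, 0, 0, 0, 0]}}

```text
clock: 24.2
position: [389.3, -298.6, 171.0]
ee_rot: [0.126, 0.992, 0.003, -0.017]
contact_force: [-0.2, -0.3, -4.7]
gripper_width: 14.9
```

```bash
python3 d.py | grep -v bottle
```

```text
24.2 TCP [ 389.263 -298.554  170.989] stand [ -7.363 -58.732 170.989] toolx deg 165.535029648136 w 14.932454295300843 F [-0.213 -0.324 -4.678] j6 0.06966876934628602
[-0.033  0.011 -0.999] [-0.075 -0.104 -0.024]
scene brass 65 97 [ 362.848 -384.542   92.641] [ 358.003 -391.178] [ 369.387 -375.321]
scene brass 121 40 [ 366.908 -383.968  126.725] [ 361.158 -391.32 ] [ 376.374 -375.519]
scene steel 65 53 [ 437.156 -104.488   92.444] [ 432.648 -108.29 ] [443.529 -97.608]
scene steel 121 16 [ 439.012 -102.882  124.894] [ 432.927 -107.364] [445.076 -98.268]
top brass 65 57 [ 363.428 -375.543   93.71 ] [ 357.692 -384.818] [ 373.888 -373.071]
top brass 121 21 [ 365.01  -377.28   124.741] [ 358.213 -382.446] [ 372.802 -373.552]
top steel 65 17 [433.756 -98.811  94.055] [ 432.229 -103.644] [438.708 -96.2  ]
top steel 121 6 [434.906 -98.672 125.819] [ 433.501 -102.471] [438.372 -97.336]
bar 0.94 [321.6, 208.4, 149.2, 411.4]
len 146.29125353097106 (expect ~330) angle 75.54383603791673 boss-end origin [ 404.02 -244.02] collar-end origin [ 359.408 -417.071] zslope deg -0.013096454409979093 beam z 198.9674332475753
bar 0.97 [401.7, 271.0, 114.6, 90.3]
len 315.4532275296565 (expect ~330) angle 75.52302342095214 boss-end origin [ 401.12  -244.333] collar-end origin [ 398.733 -253.577] zslope deg -0.12344154958529824 beam z 197.06863580508684
```

Request:
{"name": "play_rows", "arguments": {"offset": [[0, 1, 2], [0, 0.5, 2], [0, 0, 0], [0, 0, 0], [0, 0, 0]], "turn": [0, 0, 0, 0, 0]}}

```text
clock: 25.5
position: [389.3, -296.9, 175.4]
ee_rot: [0.126, 0.992, 0.003, -0.017]
contact_force: [0.2, 0.0, -4.8]
gripper_width: 15.1
```

```bash
python3 d.py | grep -v -e brass -e steel
python3 - <<'E'
from h import *
a=eyes.get_image("scene")[0][210:380,290:490];save("s10",cv2.resize(a,(700,595)))
W=pts("top")[2]
for x in silhouettes("top","counter")[:1]: print("counter",np.nanmedian(W[x["mask"]],0))
E
```

```text
25.5 TCP [ 389.252 -296.943  175.437] stand [ -7.774 -57.173 175.437] toolx deg 165.52571305919574 w 15.069093078792097 F [ 0.166  0.003 -4.782] j6 0.06640851702390003
[-0.033  0.011 -0.999] [-0.046 -0.096 -0.068]
scene red_bottle 0.95 [ 389.741 -263.025   27.02 ] [ 419.369 -229.189  119.784]
scene amber_bottle 0.84 [ 370.154 -338.335   27.159] [ 405.53  -300.455  109.375]
scene white_bottle 0.6 [ 405.97  -189.699   26.334] [ 429.694 -159.462  113.066]
wrist red_bottle 0.57 [ 412.036 -262.763   27.406] [ 423.437 -255.825   72.047]
wrist amber_bottle 0.66 [ 392.921 -338.189   40.726] [ 408.36  -309.03   107.885]
wrist white_bottle 0.62 [ 432.847 -179.494   72.739] [ 438.277 -168.937   94.943]
top amber_bottle 0.78 [ 367.939 -317.768   28.515] [ 400.025 -295.631  108.048]
bar 0.76 [321.9, 205.4, 146.6, 407.5]
len 145.7528168356817 (expect ~330) angle 75.57941289980076 boss-end origin [ 403.991 -242.295] collar-end origin [ 359.352 -415.895] zslope deg -0.07422546569821553 beam z 203.4343409225673
bar 0.75 [400.5, 271.1, 115.4, 91.6]
len 316.6637381059471 (expect ~330) angle 75.72763346656957 boss-end origin [ 401.249 -243.522] collar-end origin [ 399.194 -251.601] zslope deg -0.123065894860675 beam z 201.57290829218903
```

View pics/s10.png

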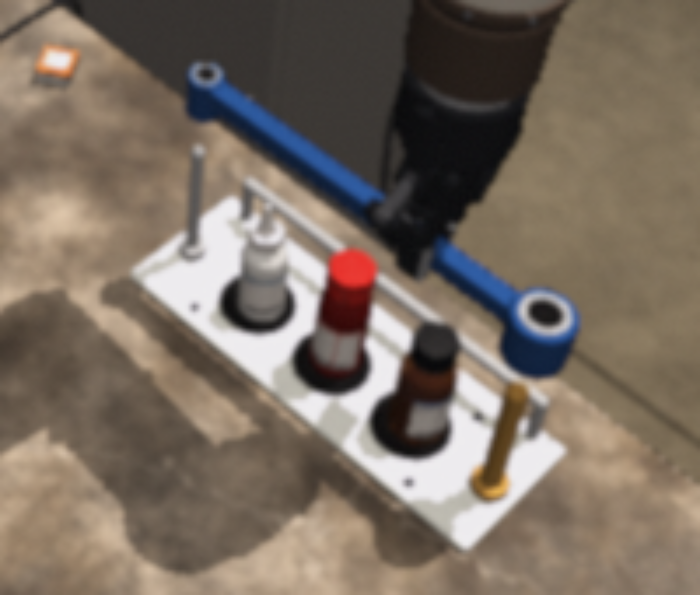

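Run:
```python
from h import *
np.set_printoptions(precision=1,suppress=True)
def ray(px,z):
    p=eyes.camera_params("scene");K=np.array(p["camera_matrix"]);T=np.linalg.inv(np.array(p["camera_from_world"]))
    d=T[:3,:3]@np.linalg.inv(K)@np.array([*px,1.]);return (T[:3,3]+d*(z-T[2,3])/d[2])[:2]
g=lambda x,y:(290+x*200/700,210+y*170/595)
im=eyes.get_image("scene")[0];h=cv2.cvtColor(im,cv2.COLOR_RGB2HSV);b=((h[...,0]>100)&(h[...,0]<125)&(h[...,1]>110)).astype(np.uint8)
for z in(207,209.5):
  print(z,"boss",ray(g(545,315),z),"collar",ray(g(206,73),z-3))
print("brass",ray(g(517,386),128),"steel",ray(g(198,149),128))
```

```text
207 boss [ 368.3 -386.1] collar [ 442.2 -104.3]
209.5 boss [ 366.3 -386.4] collar [ 440.  -105.4]
brass [ 368.2 -382.5] steel [ 438.1 -103.8]
```

Request:
{"name": "play_rows", "arguments": {"offset": [[0, 2, -1], [0, 0, 0], [0, 0, 0], [0, 0, 0]], "turn": [0, 0, 0, 0]}}

```text
clock: 26.9
position: [389.2, -294.7, 174.3]
ee_rot: [0.126, 0.992, 0.003, -0.017]
contact_force: [-0.4, -0.4, -4.2]
gripper_width: 15.1
```

```bash
python3 c.py; python3 -c "
from bench import arm
print(arm.job_done())"
```

```text
26.9 TCP [ 389.213 -294.68   174.262] stand [ -8.375 -54.991 174.262] toolx deg 165.53520159085696 w 15.066194071345299 F [-0.387 -0.44  -4.198] j6 0.06215451188415531
[-0.033  0.011 -0.999] [-0.09  -0.108  0.017]
the job is handed in; nothing more can be done
None
```

The job is handed in at 26.9 s of the 54 s allowed. The red bottle is standing and released, and the arm is still holding the bar over the stand.

- **Red bottle:** I caged it between the open fingers, pushed it upright, gripped it and set it on the middle pad. It is about 3–6 mm off the pad's centre, still fully on the pad. In the last scene picture it stands upright, with the top at about 120 mm.
- **Bar:** It is gripped at the balance point, with almost no moment at the wrist after lifting. The boss is over the brass post and the collar over the steel post, within about 3 mm by the cameras. The underside is about 40 mm above the post tops.
- **Level:** Along its length the bar is level to about 0.1°. The tool drifted about 2° in tilt on the way to the stand, so the bar probably has a roll of roughly 1.9° about its own axis, which I did not correct.
- **Bystanders:** The amber and white bottles still stand on their pads with their readings unchanged while the bar was held. The counter was not found in the last top picture, so its place was not re-measured; nothing went near it.
- **Disagreements:**
  - The scene and wrist cameras differ by up to about 4 mm on the bar's position.
  - My first estimate of the stand centre was about 6 mm off in x. I corrected it from the posts and rail only after placing the bottle.

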